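Feel along the row of tack heads on an arched painting panel

TASK

Check by touch that the tacks along the arched edge of the painting panel are well seated: with the fingers closed, run the fingertips lightly along the row, starting at the end next to the hanging ring, and feel each of the six domed heads in turn to the far end, then take the hand away. Touch gently: do not press the panel hard down onto its stops, and do not shove or lift the panel with its bearer plate. Leave the jar, pot, tube and brush where they are.

Things in the scene. Friction and masses are not known exactly. Their poses are not given: they have to be found in the camera images.
- bearer: Loose D-shaped steel bearer plate under the panel, 12 mm thick, lying on the table (about 3 kg; it slides if shoved). Origin: on the table under the centre of the D's half-circle (radius 118 mm). Its z is up, +x points to the middle of the half-round (arched) edge, away from the straight edge, which lies 122 mm on the -x side.
- panel (a joint): How far the painting panel is pressed down towards the bearer, in m: 0 = at rest (up), 0.010 = hard down on its stops. It sinks level on four soft rubber feet, starts to move at about 2 N, takes 0.7 N more for each mm, and springs back by itself. It cannot be taken off the bearer.
- panel_face (a point): Point on the panel's upper face over the bearer's origin, 44 mm above the table at rest; axes as the bearer's. The panel is an arch-topped (D-shaped) light wooden board, 18 mm thick, lying back side up: half-circle of radius 126 mm about this point, straight edge 130 mm on the -x side.
- hanger (a point): Centre of the flat dark steel hanging ring (30 mm across, with a 34 mm strap, under 6 mm high) fixed on the panel's upper face beside one end of the row of tacks; x = -55, y = -92 mm in the bearer's frame.
- tack1: Tack 1 of 6 in the row: fixed low-domed dark steel tack head, 16 mm across, standing 2.5 mm above the panel. Origin: top of the dome, 46.5 mm above the table at rest. The six heads lie 58 mm apart along an arc of radius 112 mm about the bearer's origin, 14 mm inside the arched edge, at -75 degrees (from the bearer's +x towards its +y). This is the end of the row next to the hanging ring.
- tack2: Tack 2 of 6 in the row: fixed low-domed dark steel tack head, 16 mm across, standing 2.5 mm above the panel. Origin: top of the dome, 46.5 mm above the table at rest. The six heads lie 58 mm apart along an arc of radius 112 mm about the bearer's origin, 14 mm inside the arched edge, at -45 degrees (from the bearer's +x towards its +y).
- tack3: Tack 3 of 6 in the row: fixed low-domed dark steel tack head, 16 mm across, standing 2.5 mm above the panel. Origin: top of the dome, 46.5 mm above the table at rest. The six heads lie 58 mm apart along an arc of radius 112 mm about the bearer's origin, 14 mm inside the arched edge, at -15 degrees (from the bearer's +x towards its +y).
- tack4: Tack 4 of 6 in the row: fixed low-domed dark steel tack head, 16 mm across, standing 2.5 mm above the panel. Origin: top of the dome, 46.5 mm above the table at rest. The six heads lie 58 mm apart along an arc of radius 112 mm about the bearer's origin, 14 mm inside the arched edge, at 15 degrees (from the bearer's +x towards its +y).
- tack5: Tack 5 of 6 in the row: fixed low-domed dark steel tack head, 16 mm across, standing 2.5 mm above the panel. Origin: top of the dome, 46.5 mm above the table at rest. The six heads lie 58 mm apart along an arc of radius 112 mm about the bearer's origin, 14 mm inside the arched edge, at 45 degrees (from the bearer's +x towards its +y).
- tack6: Tack 6 of 6 in the row: fixed low-domed dark steel tack head, 16 mm across, standing 2.5 mm above the panel. Origin: top of the dome, 46.5 mm above the table at rest. The six heads lie 58 mm apart along an arc of radius 112 mm about the bearer's origin, 14 mm inside the arched edge, at 75 degrees (from the bearer's +x towards its +y). This is the far end of the row from the hanging ring.
- jar: Bystander: loose upright glass jar with cork, 52 mm across, 80 mm tall; origin under its centre.
- pot: Bystander: loose upright grey pot with metal lid, 48 mm across, 45 mm tall; origin under its centre.
- tube: Bystander: loose aluminium paint tube lying flat, 111 mm by 42 mm, 16 mm thick; origin under its middle, x along it to the white cap.
- brush: Bystander: loose flat paint brush lying down, 215 mm by 50 mm, 16 mm thick; origin under the joint of handle and ferrule, x along it to the bristles (85 mm; handle 130 mm the other way).

How it is judged:
By the outcome, as a careful person would: the job done as asked, in the order asked, and still so for the second after the job is handed in, with the robot touching nothing.
It also fails if it takes over 54 s, if anything falls off the work surface, if the arm or the gripper's body presses on something with over 40 N, if the wrist force passes 120 N, or if a joint passes its speed limit or range.

ROBOT

A 6-joint arm with a two-finger parallel gripper is mounted at the origin on the work surface. World frame = base frame: x ahead of the robot, y to its left, z up, the work surface at z = 0. Lengths are in mm, angles in rad, forces in N, time in s.
With the tool pointing down it reaches from about 300 to 850 mm from the base axis. Payload 4.2 kg.
Tool frame: the origin (TCP) lies at the very end of the fingers, on their centre line; the grasp point (between the pads) lies 19 mm behind it; z points along the fingers, y is the line along which they close (so a half turn about z gives the same grasp; the last joint's range is limited). The gripper opens to 91 mm and grips with 3 to 60 N. Pads are 32 mm wide; open, the fingers measure 118 mm over their backs; the gripper's body (76 mm by 178 mm) begins 60 mm behind the grasp point.
Start: joints at [1.22, 0.32, 1.565, -0, 1.257, -0.02], TCP at [186.763, 543.841, 213.976] pointing down, gripper open.
Joint ranges: [-3.11, 3.11], [-0.84, 2.01], [0.21, 2.61], [-1.34, 4.49], [0.05, 2.63], [-2.56, 2.56]. Speed limits (rad/s): [2.57, 2.57, 3.14, 3.14, 3.14, 3.14].

INTERFACE

Orientations are given as a unit quaternion [w, x, y, z].
In Python, from workcell import sensors, viewer, job gives the robot as it stands. The module is installed in compiled form; this text tells all that it offers.
- The arm moves only by the shell command python3 -m crank 'ROWS' [FORCE]. ROWS is JSON, a list of rows, each a list of 3 entries, a list of its own where there are three numbers: the turn, a rotation vector about the tool's x, y, z in degrees, then the shift along the tool's x, y, z in mm, then the finger opening in mm, from 0 to 91.2. A call has 1 to 8 rows; each row shifts and turns the commanded pose from where the row before left it, along the tool's axes as they then stand; what a row does not reach is not made up. A row lasts 1/8 s, in which the tool goes at most 62.5 mm and 10.7 degrees, less where a joint would pass 70% of its speed; a pose out of reach is approached as far as the arm can. A call with a gripper value outside its range is refused whole. The fingers move at their own pace and stop on an object; FORCE is the grip in N (left out, the last holds). Time passes only in rows, so rows that do not move let the fingers close. It gives the time, the measured TCP pose, the force, the opening and the grip force at its end, in the units of the state.
- sensors.get_state(): the state, without advancing time (a new reading comes with each control period).
- viewer.camera(name): name is "side" or "top" or "wrist"; returns the picture (480x640x3 uint8, red, green, blue); there is no depth.
- viewer.camera_info(name): a dict with "fx", "fy", "cx", "cy" (pixels), "eye" and "rotation" of the camera in the world. Camera axes: x right, y down, z forward; pixel columns grow to the right and rows downward; lengths in mm; the calibration is good to about 2 mm. A picture is of the moment at which its call begins: read the wrist's pose just before it. camera_info takes no time and is no camera call; for the wrist camera it gives the pose at the moment of the call.
- job.hand_in(): hands the job in; it is judged then, once.
The state is a dict: "t": time; "joint_pos": joint angles; "joint_vel": joint speeds; "joint_torque": joint torques, N m; "tcp_pos": TCP position; "ee_rot": TCP orientation; "force": force on the tool from outside, world axes, zero at the start; "ft_torque": the same for the moment, N m; "gripper_width": finger opening in mm; "finger_force": force on a finger pad.
Only numpy, scipy, OpenCV 4.12 (cv2) and the standard library are available. Lean on these libraries where they do the work, as an engineer would, in place of code of your own. Each camera call takes 0.05 s, during which the arm holds its last target. There are 200 camera calls.

## Working session

There is one attempt and no reset: what is moved stays moved. The work goes in short steps, Python scripts to look and compute and a shell command to move; the robot and the scene stay as the last step left them, time stands still between calls to the robot, and variables do not carry over. Pictures are saved under pics/ and viewed, at most 10 in all, crops included, and the job is handed in when it is done.

```bash
mkdir -p pics; python3 - <<'E'
from workcell import sensors, viewer, job
import cv2
s=sensors.get_state();print(s)
for n in("top","side"):
    print(n,viewer.camera_info(n));cv2.imwrite(f"pics/{n}1.png",viewer.camera(n)[:,:,::-1])
E
```

```text
{'t': 0.0, 'joint_pos': array([ 1.22004096e+00,  3.20281652e-01,  1.56568322e+00, -1.78547432e-05,
        1.25739375e+00, -1.99662386e-02]), 'joint_vel': array([ 4.32697950e-04,  5.15811231e-04,  8.49964351e-05,  3.53765277e-04,
       -5.60134234e-04, -4.11653629e-04]), 'joint_torque': array([ 4.45203914e-04, -4.12471569e+01, -2.31972420e+01,  7.29676802e-02,
        4.59592079e-02, -1.48120521e-04]), 'tcp_pos': array([186.56492412, 543.35263932, 213.12454334]), 'ee_rot': array([-1.54391120e-04,  1.64638739e-01,  9.86353540e-01, -8.69427250e-04]), 'force': array([-0.57857006, -0.3353017 , -0.51309944]), 'ft_torque': array([0.02958679, 0.00506456, 0.02637108]), 'finger_force': 0.0, 'gripper_width': 91.48007053577285}
top {'fx': 578.7685815057168, 'fy': 578.7685815057168, 'cx': 308.42639960226217, 'cy': 238.8264093746269, 'eye': array([ 382.76351109,   31.68867821, 1018.94337203]), 'rotation': array([ 0.06142671, -0.6957376 ,  0.7132428 , -0.05882743])}
side {'fx': 507.7194853207119, 'fy': 507.7194853207119, 'cx': 327.45106484957444, 'cy': 239.33761724629758, 'eye': array([449.64117562, 550.05565978, 569.44752749]), 'rotation': array([ 0.05109938, -0.10463461,  0.91074212, -0.39621868])}
```

View pics/top1.png

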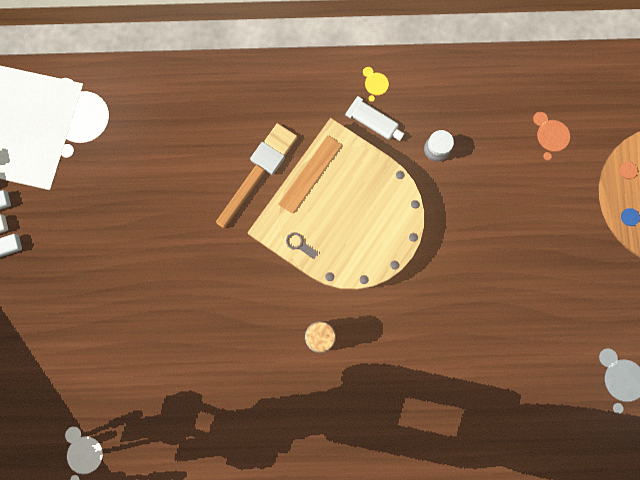

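View pics/side1.png

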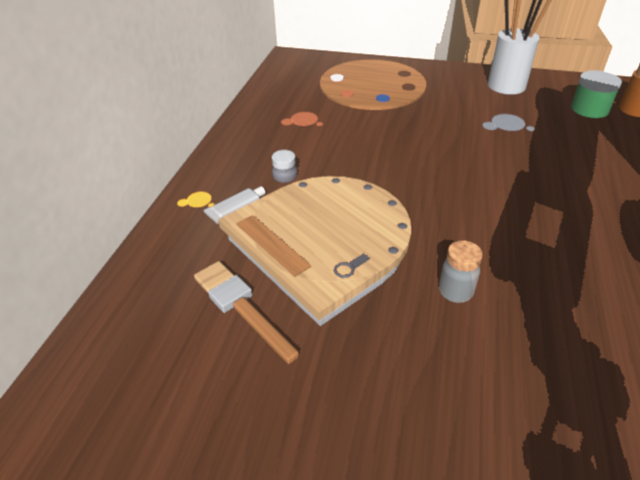

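The top view shows the tacks near (330,277), (364,280), (395,265), (413,237), (415,204) and (400,175). The ring is at (295,240), the jar at (320,337) and the pot at (438,145). The side view shows the same row from (393,250) round to (303,184).

```bash
cat > h.py <<'E'
import numpy as np, cv2
from scipy.spatial.transform import Rotation as R
def rot(q): return R.from_quat(np.r_[q[1:],q[0]])
def ray(ci,uv,z):
    uv=np.atleast_2d(uv); d=np.c_[(uv[:,0]-ci["cx"])/ci["fx"],(uv[:,1]-ci["cy"])/ci["fy"],np.ones(len(uv))]
    d=rot(ci["rotation"]).apply(d); e=ci["eye"]
    return e+d*((z-e[2])/d[:,2])[:,None]
def blobs(img,seeds,r=9):
    g=cv2.cvtColor(img,cv2.COLOR_RGB2GRAY).astype(float); out=[]
    for u,v in seeds:
        p=g[v-r:v+r+1,u-r:u+r+1]; w=np.clip(np.percentile(p,85)-25-p,0,60)
        # keep component nearest the centre
        n,l,st,c=cv2.connectedComponentsWithStats((w>15).astype(np.uint8))
        k=1+np.argmin(np.hypot(*(c[1:]-r).T)); w=w*(l==k); y,x=np.mgrid[-r:r+1,-r:r+1]
        out.append((u+(w*x).sum()/w.sum(),v+(w*y).sum()/w.sum()))
    return np.array(out)
A=np.radians([-75,-45,-15,15,45,75]); M=112*np.c_[np.cos(A),np.sin(A)]
def fit(P):
    mc=M.mean(0);pc=P.mean(0);H=(M-mc).T@(P-pc)
    a=np.arctan2(H[0,1]-H[1,0],H[0,0]+H[1,1]);c,s=np.cos(a),np.sin(a);T=np.array([[c,-s],[s,c]])
    o=pc-T@mc; return o,a,M@T.T+o
E
python3 - <<'E'
from h import *; from workcell import viewer
S={"top":[(330,277),(364,280),(395,265),(413,237),(415,204),(400,175)],"side":[(393,250),(402,226),(392,203),(368,187),(336,181),(303,184)]}
np.set_printoptions(precision=1,suppress=True)
for n in S:
    im=cv2.imread(f"pics/{n}1.png")[:,:,::-1];ci=viewer.camera_info(n)
    b=blobs(im,S[n],9 if n=="top" else 6);P=ray(ci,b,45.5)[:,:2];o,a,Q=fit(P);print(n,b.tolist(),"\n",o,np.degrees(a));print(np.c_[P,Q,P-Q])
ci=viewer.camera_info("top")
print(ray(ci,(320,337),80),ray(ci,(440,140),45),ray(ci,(295,240),46))
E
```

```text
top [[329.5247653806048, 276.29822732012514], [363.7885835095137, 279.1363636363636], [394.63463656387665, 264.54570484581495], [413.2617110799439, 236.84880785413745], [414.95772266065387, 203.92897406989854], [399.8880230880231, 174.48888888888888]] 
 [589.5 -41.2] -126.18045236704336
[[ 485.1   -0.8  485.1   -0.7    0.1   -0.1]
 [ 478.9  -58.4  478.8  -58.4    0.1    0. ]
 [ 502.3 -111.5  502.2 -111.4    0.1   -0.1]
 [ 549.1 -145.6  549.  -145.6    0.     0. ]
 [ 606.5 -151.7  606.7 -151.9   -0.2    0.2]
 [ 659.6 -128.5  659.7 -128.5   -0.1    0. ]]
side [[392.8981818181818, 249.43854545454545], [401.8698517298188, 225.30807248764415], [391.75471289274105, 202.2940411700975], [367.49875776397516, 186.31739130434784], [335.4634570765661, 179.98491879350348], [302.532797029703, 183.9529702970297]] 
 [589.6 -36.9] -126.12671292019782
[[ 485.4    2.9  485.1    3.5    0.3   -0.6]
 [ 479.4  -54.   478.9  -54.2    0.4    0.2]
 [ 502.8 -107.3  502.4 -107.2    0.4   -0.1]
 [ 549.2 -141.4  549.2 -141.4   -0.1   -0.1]
 [ 606.5 -147.2  606.9 -147.5   -0.4    0.3]
 [ 659.2 -123.7  659.9 -124.1   -0.7    0.3]]
[[384.5  18.5  80. ]] [[ 720.5 -202.1   45. ]] [[548.6  56.2  46. ]]
```

```bash
python3 -m crank '[[[0,0,-9.5],[0,0,0],0],[[0,0,-9.5],[0,0,0],0],[[0,0,0],[-21,-39,0],0],[[0,0,0],[-21,-39,0],0],[[0,0,0],[-21,-39,0],0],[[0,0,0],[-21,-39,0],0],[[0,0,0],[-21,-39,0],0],[[0,0,0],[-21,-39,0],0]]'; python3 -m crank '[[[0,0,0],[-25,-39,0],0],[[0,0,0],[-25,-39,0],0],[[0,0,0],[-25,-39,0],0],[[0,0,0],[-25,-39,0],0],[[0,0,0],[-25,-39,0],0],[[0,0,0],[-25,-39,0],0],[[0,0,0],[-25,-39,0],0],[[0,0,0],[0,0,0],0]]'
python3 - <<'E'
from h import *; from workcell import viewer,sensors
s=sensors.get_state();print(s["t"],s["tcp_pos"],rot(s["ee_rot"]).as_matrix().round(3),viewer.camera_info("wrist"))
cv2.imwrite("pics/w1.png",viewer.camera("wrist")[:,:,::-1])
E
```

```text
t: 1.1
tcp_pos: [313.3, 308.5, 213.7]
ee_rot: [-0.0, -0.001, 1.0, -0.0]
force: [0.4, -0.3, -1.0]
gripper_width: 14.1
finger_force: 0.0
t: 2.1
tcp_pos: [489.3, 34.9, 213.4]
ee_rot: [-0.0, 0.002, 1.0, -0.0]
force: [0.8, 1.3, 0.4]
gripper_width: 0.6
finger_force: 0.0
2.1 [489.2612733   34.89768666 213.37097371] [[-1.     0.003 -0.   ]
 [ 0.003  1.    -0.   ]
 [ 0.    -0.    -1.   ]] {'fx': 391.99185257310154, 'fy': 391.99185257310154, 'cx': 321.2522461313444, 'cy': 234.18045354388752, 'eye': array([419.6947749 ,  33.81386534, 383.02490262]), 'rotation': array([0.0890384 , 0.70267518, 0.70043613, 0.08780079])}
```

View pics/w1.png

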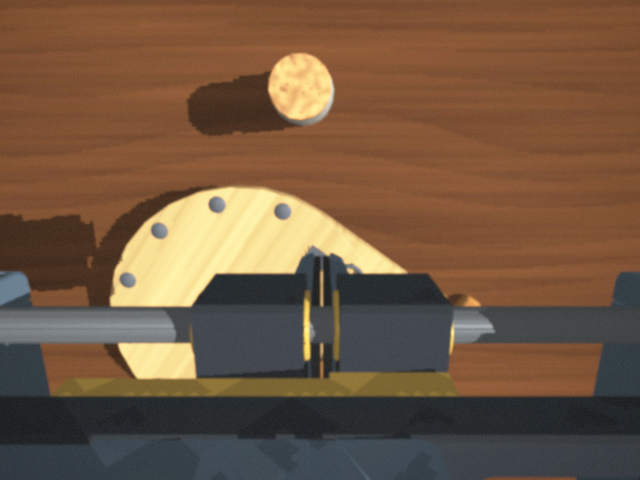

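The wrist view shows tacks 1–4 at (283,211), (217,204), (159,230) and (128,280). The jar is at (300,88), and the fingers are closed.

```bash
python3 - <<'E'
from h import *; from workcell import viewer
im=cv2.imread("pics/w1.png")[:,:,::-1]
b=blobs(im,[(283,211),(217,204),(159,230),(128,280)],12)
P=ray(viewer.camera_info("wrist"),b,45.5)[:,:2].round(1);print(b,P,np.hypot(*np.diff(P,axis=0).T))
E
```

```text
[[281.68859438 211.12080321]
 [216.16961186 204.44974755]
 [158.41007014 230.44539078]
 [126.70208257 279.6823627 ]] [[ 4.840e+02 -1.000e-01]
 [ 4.780e+02 -5.700e+01]
 [ 5.012e+02 -1.099e+02]
 [ 5.476e+02 -1.438e+02]] [57.21546994 57.76374295 57.46451079]
```

All three cameras agree within about 2 mm of their mean. Tack targets: (485,0), (479,-57), (502,-110), (549,-144), (606,-150), (659,-127).

```bash
python3 -m crank '[[[0,0,0],[4,-35,20],0],[[0,0,0],[0,0,40],0],[[0,0,0],[0,0,40],0],[[0,0,0],[0,0,35],0],[[0,0,0],[0,0,13],0],[[0,0,0],[0,0,0],0],[[0,0,0],[0,0,0],0],[[0,0,0],[0,0,0],0]]'
```

```text
t: 3.15
tcp_pos: [485.1, 2.2, 67.2]
ee_rot: [0.001, -0.0, 1.0, 0.0]
force: [0.1, -0.1, 1.0]
gripper_width: 0.7
finger_force: 0.0
```

```bash
python3 -m crank '[[[0,0,0],[0,-2,10],0],[[0,0,0],[0,0,6],0],[[0,0,0],[0,0,0],0],[[0,0,0],[0,0,0],0]]'; python3 -c "
from workcell import sensors
s=sensors.get_state();print(s['tcp_pos'],s['force'])"; python3 -m crank '[[[0,0,0],[0,0,0],0],[[0,0,0],[0,0,0],0]]'
```

```text
t: 3.65
tcp_pos: [484.2, 0.1, 49.8]
ee_rot: [-0.0, -0.0, 1.0, 0.0]
force: [0.0, 0.7, 1.0]
gripper_width: 0.1
finger_force: 0.0
[4.84236281e+02 6.33385909e-02 4.98375006e+01] [0.01608191 0.67057373 0.9985471 ]
t: 3.9
tcp_pos: [484.4, 0.1, 50.1]
ee_rot: [0.0, -0.0, 1.0, 0.0]
force: [-0.4, 0.5, -0.4]
gripper_width: 0.9
finger_force: 0.0
```

```bash
for i in 1; do :; done; python3 -m crank '[[[0,0,0],[0,0,1.5],0],[[0,0,0],[0,0,1],0],[[0,0,0],[0,0,0],0],[[0,0,0],[0,0,0],0]]'; python3 -m crank '[[[0,0,0],[0,0,1],0],[[0,0,0],[0,0,0],0]]';  python3 -m crank '[[[0,0,0],[0,0,1],0],[[0,0,0],[0,0,0],0]]'
```

```text
t: 4.4
tcp_pos: [484.2, 0.1, 47.4]
ee_rot: [0.0, -0.0, 1.0, 0.0]
force: [0.7, -1.0, 0.6]
gripper_width: 0.4
finger_force: 0.0
t: 4.65
tcp_pos: [484.3, 0.1, 46.5]
ee_rot: [0.0, -0.0, 1.0, 0.0]
force: [0.5, 0.1, 0.4]
gripper_width: 0.7
finger_force: 0.3
t: 4.9
tcp_pos: [484.3, 0.1, 45.6]
ee_rot: [0.0, -0.0, 1.0, 0.0]
force: [-0.6, 0.1, 2.2]
gripper_width: 0.5
finger_force: 1.1
```

```bash
python3 -m crank '[[[0,0,0],[0,0,0.7],0],[[0,0,0],[0,0,0],0]]'; python3 -m crank '[[[0,0,0],[0.5,-6,0],0],[[0,0,0],[0.5,-6,0],0],[[0,0,0],[1,-7,0],0],[[0,0,0],[1,-7,0],0]]'; python3 -m crank '[[[0,0,0],[1,-7,0],0],[[0,0,0],[1,-8,0],0],[[0,0,0],[0,-8,0],0],[[0,0,0],[0,-8,0],0],[[0,0,0],[0,0,0],0],[[0,0,0],[0,0,0],0]]'
```

```text
t: 5.15
tcp_pos: [484.4, 0.1, 44.8]
ee_rot: [0.0, -0.0, 1.0, 0.0]
force: [0.1, 0.6, 3.0]
gripper_width: 0.4
finger_force: 1.4
t: 5.65
tcp_pos: [480.7, -26.6, 44.4]
ee_rot: [-0.0, -0.0, 1.0, -0.0]
force: [0.1, -0.1, 0.8]
gripper_width: 0.3
finger_force: 0.0
t: 6.4
tcp_pos: [479.6, -57.5, 44.9]
ee_rot: [0.0, -0.001, 1.0, -0.001]
force: [-0.5, -2.0, 4.0]
gripper_width: 0.5
finger_force: 1.5
```

```bash
python3 -m crank '[[[0,0,0],[-1,-6,0],0],[[0,0,0],[-1.5,-6.5,0],0],[[0,0,0],[-2.5,-7,0],0],[[0,0,0],[-3,-7,0],0],[[0,0,0],[-3,-7,0],0],[[0,0,0],[-4,-7,0],0],[[0,0,0],[-4,-6.5,0],0],[[0,0,0],[-3.5,-5.5,0],0]]'; python3 -m crank '[[[0,0,0],[0,0,0],0],[[0,0,0],[0,0,0],0]]'
```

```text
t: 7.4
tcp_pos: [502.0, -109.7, 44.9]
ee_rot: [0.0, -0.0, 1.0, 0.0]
force: [-1.7, 1.8, 3.3]
gripper_width: 0.3
finger_force: 1.5
t: 7.65
tcp_pos: [502.5, -110.1, 45.0]
ee_rot: [0.001, -0.001, 1.0, -0.001]
force: [0.3, -2.5, 2.4]
gripper_width: 0.3
finger_force: 1.4
```

Tack 3 is felt at 2.4 N. Next is tack 4, a world shift of (+46.5,-34).

```bash
python3 -m crank '[[[0,0,0],[-4.5,-5,0],0],[[0,0,0],[-5,-5,0],0],[[0,0,0],[-6,-5,0],0],[[0,0,0],[-6,-5,0],0],[[0,0,0],[-6,-4,0],0],[[0,0,0],[-6.5,-4,0],0],[[0,0,0],[-6.5,-3,0],0],[[0,0,0],[-6,-3,0],0]]'; python3 -m crank '[[[0,0,0],[0,0,0],0],[[0,0,0],[0,0,0],0]]'
```

```text
t: 8.65
tcp_pos: [548.8, -143.6, 44.9]
ee_rot: [0.0, -0.0, 1.0, -0.0]
force: [-2.0, 1.4, 4.1]
gripper_width: 0.5
finger_force: 1.4
t: 8.9
tcp_pos: [549.5, -143.8, 45.1]
ee_rot: [0.001, -0.0, 1.0, -0.001]
force: [1.4, -0.5, 2.5]
gripper_width: 0.9
finger_force: 1.3
```

Tack 4 is felt. Next is tack 5, (+57,-6), bowing outward in -y.

```bash
python3 -m crank '[[[0,0,0],[-6,-2.5,0],0],[[0,0,0],[-7,-2,0],0],[[0,0,0],[-7.5,-2,0],0],[[0,0,0],[-7.5,-1,0],0],[[0,0,0],[-7.5,-0.5,0],0],[[0,0,0],[-7.5,0,0],0],[[0,0,0],[-7.5,0.5,0],0],[[0,0,0],[-6.5,1,0],0]]'; python3 -m crank '[[[0,0,0],[0,0,0],0],[[0,0,0],[0,0,0],0]]'
```

```text
t: 9.9
tcp_pos: [606.1, -149.8, 44.9]
ee_rot: [0.0, -0.0, 1.0, -0.0]
force: [-1.8, 0.1, 2.9]
gripper_width: 0.3
finger_force: 1.4
t: 10.15
tcp_pos: [606.6, -149.8, 45.2]
ee_rot: [0.002, -0.0, 1.0, -0.0]
force: [1.0, 0.8, 2.0]
gripper_width: 0.9
finger_force: 1.3
```

```bash
python3 -m crank '[[[0,0,0],[-6.5,1,0],0],[[0,0,0],[-7,1.5,0],0],[[0,0,0],[-7,2,0],0],[[0,0,0],[-7,3,0],0],[[0,0,0],[-7,3.5,0],0],[[0,0,0],[-7,4,0],0],[[0,0,0],[-6,4,0],0],[[0,0,0],[-5.5,4,0],0]]'; python3 -m crank '[[[0,0,0],[0,0,0],0],[[0,0,0],[0,0,0],0]]'
```

```text
t: 11.15
tcp_pos: [658.8, -126.5, 44.9]
ee_rot: [0.0, -0.0, 1.0, -0.0]
force: [-1.7, -1.7, 2.4]
gripper_width: 0.5
finger_force: 1.4
t: 11.4
tcp_pos: [659.3, -126.2, 45.1]
ee_rot: [0.001, -0.0, 1.0, 0.0]
force: [0.5, 1.4, 2.4]
gripper_width: 0.6
finger_force: 1.4
```

All six heads have been felt. I'll lift straight up and check that nothing moved.

```bash
python3 -m crank '[[[0,0,0],[0,0,-5],0],[[0,0,0],[0,0,-20],0],[[0,0,0],[0,0,-40],0],[[0,0,0],[0,0,-50],0],[[0,0,0],[0,0,-50],0],[[0,0,0],[0,0,0],0]]'; python3 -m crank '[[[0,0,0],[45,40,0],0],[[0,0,0],[45,40,0],0],[[0,0,0],[45,40,0],0],[[0,0,0],[45,40,0],0],[[0,0,0],[0,50,0],0],[[0,0,0],[0,50,0],0],[[0,0,0],[0,50,0],0],[[0,0,0],[0,50,0],0]]';  python3 -m crank '[[[0,0,0],[0,40,0],0],[[0,0,0],[0,0,0],0],[[0,0,0],[0,0,0],0]]'
python3 - <<'E'
from h import *; from workcell import viewer
im=viewer.camera("top");cv2.imwrite("pics/top2.png",im[:,:,::-1])
a=cv2.imread("pics/top1.png")[:,:,::-1]
b=blobs(im,[(330,277),(364,280),(395,265),(413,237),(415,204),(400,175)])
o,t,Q=fit(ray(viewer.camera_info("top"),b,45.5)[:,:2]);print(o,np.degrees(t))
E
```

```text
t: 12.15
tcp_pos: [660.2, -127.5, 214.8]
ee_rot: [0.004, -0.0, 1.0, -0.001]
force: [-0.7, 0.4, 0.3]
gripper_width: 0.6
finger_force: 0.0
t: 13.15
tcp_pos: [476.9, 234.1, 208.6]
ee_rot: [-0.001, -0.0, 1.0, -0.001]
force: [0.8, -0.9, 0.1]
gripper_width: 0.5
finger_force: 0.0
t: 13.52
tcp_pos: [477.3, 272.1, 208.7]
ee_rot: [-0.001, -0.0, 1.0, -0.001]
force: [-0.6, 0.1, -0.5]
gripper_width: 0.4
finger_force: 0.0
[590.94668646 -41.41648233] -126.67255234976837
```

View pics/top2.png

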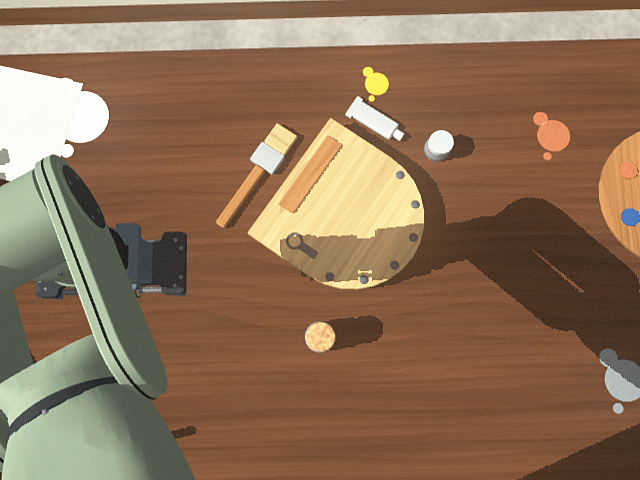

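The picture shows all tacks at the same pixels as before: (330,277), (364,280), (395,265), (413,237), (415,204) and (400,175). The small difference in the fit comes from the arm's shadow lying across some of the heads. Jar, pot, tube and brush have not moved, and the hand is clear.

```bash
python3 -c "
from workcell import job
print(job.hand_in())"
```

```text
the job is handed in; nothing more can be done
None
```

I felt all six tack heads in order from the ring end at about 2–4 N, then lifted the hand clear and handed the job in; the last picture shows no visible movement of the panel or of the jar, pot, tube and brush.

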